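# Nest the graded parts cups in size order

## Task

Put the set of aluminium parts cups away as a nest: the middle cup into the large cup that is screwed down on its base, then the small cup into the middle one. Each cup must be turned until its side lugs drop into the rim slots of the cup outside it and it stands upright, fully home on that cup's floor; find the slots with a light touch, do not force or drop the cups in, and leave the tools and parts lying about where they are.

Things in the scene. Friction and masses are not known exactly. Their poses are not given: they have to be found in the camera images.
- base: Round dark steel base disc, 104 mm across, 8 mm thick, fixed to the bench; origin at the centre of its underside, on the bench. On it, on the same axis, stands the LARGE CUP, plain aluminium, open at the top, 76 mm outside and 65 mm inside diameter, screwed down at an arbitrary angle: the disc's yaw does NOT tell where the large cup's slots are. It cannot be turned.
- large_rim (a point): Centre of the large cup's mouth, level with its rim, 59 mm above the bench. The rim has four open slots 90 degrees apart, each 12 mm wide and 14 mm deep, at an angle that is NOT reported (this point's yaw means nothing): find them by sight or touch; one is never more than 45 degrees away.
- well (a point): Centre of the large cup's inner floor, on its axis, 14 mm above the bench. The origin of the middle cup lies here when that cup is home.
- middle_cup: MIDDLE CUP, plain aluminium, loose, upright, open at the top: 60 mm outside, 50 mm inside diameter, 77 mm tall, floor 4 mm thick, about 0.22 kg. Origin at the centre of its underside, z up. Four lugs on the outside wall in its +x, +y, -x, -y directions: 5 mm wide, from 33 to 43 mm above its underside, out to radius 37 mm. Resting with its lugs on the large cup's rim it is 12 mm short of home.
- middle_rim (a point): Centre of the middle cup's mouth, level with its rim, axes as the cup's. The rim has four open slots in the +x, +y, -x, -y directions (above the lugs), 10.5 mm wide, 14 mm deep. The smooth 5 mm wall can be gripped across the outside just under the rim, best midway between slots. When home, this rim stands 32 mm above the large cup's rim.
- small_cup: SMALL CUP, plain aluminium, loose, upright, open at the top, the tallest: 45 mm outside, 36 mm inside diameter, 105 mm tall, about 0.16 kg. Origin at the centre of its underside, z up. Four lugs on the outside wall in its +x, +y, -x, -y directions: 5 mm wide, from 61 to 71 mm above its underside, out to radius 29 mm.
- small_rim (a point): Centre of the small cup's mouth, level with its plain rim (no slots), axes as the cup's; grip it across the outside just under the rim. When the small cup is home its origin is 4 mm above the middle cup's origin and this rim 32 mm above the middle cup's rim; resting with its lugs on the middle cup's rim it is 12 mm short of home.
- pliers_blue: Blue-handled pliers, 46x152x11 mm, lying on the bench behind the left side of the work; a bystander.
- heatsink: Black finned heatsink, 28x34x22 mm, lying on the bench behind the right side of the work; a bystander.
- hexkeys: Red folding hex key set, 28x85x20 mm, lying on the bench at the far right; a bystander. Farther right, over the front of the bench, an electric screwdriver hangs on a coiled cord (about 0.40 m ahead of and 0.84 m right of the robot base, 0.47 m above the bench): keep the arm clear of it.

How it is judged:
By the outcome, as a careful person would: the job done as asked, in the order asked, and still so for the second after the job is handed in, with the robot touching nothing.
It also fails if it takes over 64 s, if anything falls off the work surface, if the arm or the gripper's body presses on something with over 40 N, if the wrist force passes 120 N, or if a joint passes its speed limit or range.

## Robot

A 6-joint arm with a two-finger parallel gripper is mounted at the origin on a cart in front of the work surface, level with it; the furniture and walls round the work are solid. World frame = base frame: x ahead of the robot, y to its left, z up, the work surface at z = 0. Lengths are in mm, angles in rad, forces in N, time in s.
With the tool pointing down it reaches from about 400 to 925 mm from the base axis. Payload 12.5 kg.
Tool frame: the origin (TCP) lies midway between the tips of the shut fingers; the grasp point (between the pads) lies 19 mm behind it; z points along the fingers, y is the line along which they close (so a half turn about z gives the same grasp; the last joint's range is limited). The gripper opens to 95 mm and grips with 3 to 60 N. Pads are 20 mm wide; open, the fingers measure 119 mm over their backs; the gripper's body (75 mm by 180 mm) begins 59 mm behind the grasp point.
Start: joints at [-1.272, 0.491, 1.559, -0, 1.092, -0.106], TCP at [246.171, -574.497, 214.661] pointing down, gripper open.
Joint ranges: [-3.1, 3.1], [-0.84, 2.19], [0.05, 2.79], [-1.13, 4.28], [0.06, 2.93], [-2.69, 2.69]. Speed limits (rad/s): [2.22, 2.22, 2.79, 3.14, 3.14, 3.14].

## Interface

Orientations are given as [roll, pitch, yaw] about the fixed x, y, z axes, in that order (R = Rz(yaw) Ry(pitch) Rx(roll)).
In Python, from cell import readout, eyes, env gives the robot as it stands.
- The arm moves only by the tool move_arm, never from a script. Its argument "plan" is a list of rows, each a list of 3 entries, a list of its own where there are three numbers: the turn, a rotation vector about the tool's x, y, z in degrees, then the shift along the tool's x, y, z in m, then the gripper command: -1 is shut, 1 is fully open, values between are in proportion. In form: [[[ax, ay, az], [x, y, z], jaw], ...]. A call has 1 to 5 rows; each row is the pose to reach, as a shift and turn from the pose commanded when the call began, along the tool's axes at that moment; what a row does not reach only later rows make up. A row lasts 1/8 s, in which the tool goes at most 62.5 mm and 10.7 degrees, less where a joint would pass 70% of its speed; a pose out of reach is approached as far as the arm can. A call with a gripper value outside its range is refused whole. The fingers move at their own pace and stop on an object; the grip force is fixed at half the most. Time passes only in rows, so rows that repeat a pose let the fingers close. It gives the time, the measured TCP pose, the force, the opening and the grip force at its end, in the units of the state.
- readout.state(): the state, without advancing time (a new reading comes with each control period).
- eyes.read_camera(name): name is "scene" or "top"; returns a dict with "img" (420x560x3 uint8, red, green, blue), "K" (3x3 intrinsics, pixels), "extrinsics" (4x4, takes a point from camera to world coordinates). Camera axes: x right, y up, looking along -z (the intrinsics and any distortion apply to the point x, -y, -z); pixel columns grow to the right and rows downward; lengths in mm; the calibration is good to about 2 mm. A picture is of the moment at which its call begins. There is no depth.
- env.job_done(): hands the job in; it is judged then, once.
Trained networks look in a picture, given as the dict that the camera call returned (one of the last four; its "shot" number tells which), for a name from the list of things; names that differ only in an ending like _2 or _b are one class to them, and where a whole thing is asked for, a point or a joint stands for the part that bears it (a point fixed in the world has none). Each returns a list of dicts, best first, with "score" (0 to 1); they miss things now and then, are a little off and sometimes report something else, mostly with a low value. They report only what shows in the picture. A call takes as long as a camera call.
- eyes.cut_out(picture, name): "mask" (420x560 bool, what is visible of it) and "uv" ([column, row] in pixels, amid what is visible of it).
The state is a dict: "t": time; "joints": joint angles; "qvel": joint speeds; "tau": joint torques, N m; "eef_pos": TCP position; "tcp_rot": TCP orientation; "ft_force": force on the tool from outside, world axes, zero at the start; "moment": the same for the moment, N m; "opening": opening from 0.0 (shut) to 1.0 (fully open); "grip_force": force on a finger pad.
Only numpy, scipy, OpenCV 4.12 (cv2) and the standard library are available. Lean on these libraries where they do the work, as an engineer would, in place of code of your own. Each camera call takes 0.05 s, during which the arm holds its last target. There are 200 camera calls.

## Working session

There is one attempt and no reset: what is moved stays moved. The work goes in short steps, Python scripts to look and compute and a tool call to move; the robot and the scene stay as the last step left them, time stands still between calls to the robot, and variables do not carry over. Pictures are saved under pics/ and viewed, at most 10 in all, crops included, and the job is handed in when it is done.

Besides the shell and the picture viewer there is one more tool, called after ">>>" by a JSON object that holds its "op" and its "data", one argument or row to a line. move_arm: Moves the arm, as the interface text tells. Its arguments: {"type":"object","properties":{"plan":{"type":"array","items":{"type":"array"}}},"required":["plan"]}

```bash
ls; mkdir -p pics
cat > h.py <<'E'
import numpy as np, cv2
from cell import readout, eyes, env
def cam(n,f=None):
    p=eyes.read_camera(n)
    if f: cv2.imwrite('pics/'+f,p['img'][:,:,::-1])
    return p
def ray(p,uv,z):
    K=np.array(p['K']);E=np.array(p['extrinsics'])
    d=np.linalg.inv(K)@np.array([uv[0],uv[1],1.]);d=E[:3,:3]@np.array([d[0],-d[1],-d[2]])
    o=E[:3,3];return o+d*(z-o[2])/d[2]
def proj(p,X):
    K=np.array(p['K']);E=np.array(p['extrinsics'])
    c=(np.atleast_2d(X)-E[:3,3])@E[:3,:3];c=c*[1,-1,-1]
    u=c@K.T;return u[:,:2]/u[:,2:]
E
python3 - <<'E'
from h import *
s=readout.state();print(s)
for n in('scene','top'):
    p=cam(n,n+'0.png');print(p.keys(),p['K'],p['extrinsics'])
    for o in('base','middle_cup','small_cup'):
        for d in eyes.cut_out(p,o)[:2]:print(n,o,d['score'],d['uv'],d['mask'].sum())
E
```

```text
pics
{'t': 0.0, 'joints': array([-1.27161584e+00,  4.91544613e-01,  1.55946573e+00,  2.28568520e-05,
        1.09168671e+00, -1.05588573e-01]), 'qvel': array([ 0.00076588, -0.00054174,  0.00081318,  0.00215932,  0.00058184,
        0.0002037 ]), 'tau': array([ 1.69094528e-03, -6.12642574e+01, -2.58180767e+01,  6.93051796e-02,
        4.81954997e-02, -1.02230324e-04]), 'eef_pos': array([ 246.08803724, -574.24338228,  214.0654263 ]), 'tcp_rot': array([-3.14049654e+00, -1.36554513e-04,  4.04758440e-01]), 'ft_force': array([-0.12867584,  0.0442112 ,  0.52762918]), 'moment': array([-0.01658184, -0.04923536,  0.01184325]), 'grip_force': 0.0, 'opening': 1.0001440631569296}
dict_keys(['img', 'K', 'extrinsics', 'shot']) [[432.54022247   0.         282.67950936]
 [  0.         432.54022247 212.16786203]
 [  0.           0.           1.        ]] [[-8.91851192e-01  3.27790525e-01 -3.11696685e-01  2.36011711e+02]
 [-4.52258174e-01 -6.34012295e-01  6.27288573e-01  5.66834647e+02]
 [ 7.99972030e-03  7.00415435e-01  7.13690565e-01  8.11944896e+02]
 [ 0.00000000e+00  0.00000000e+00  0.00000000e+00  1.00000000e+00]]
scene base 0.64 [313.5, 240.2] 1460
scene base 0.62 [263.9, 282.4] 926
scene middle_cup 0.55 [346.6, 190.1] 711
scene small_cup 0.61 [268.7, 284.4] 979
dict_keys(['img', 'K', 'extrinsics', 'shot']) [[494.76266366   0.         283.99804452]
 [  0.         494.76266366 207.94557644]
 [  0.           0.           1.        ]] [[ 2.25669403e-01  9.51050440e-01 -2.11131195e-01  3.39818587e+02]
 [-9.74203759e-01  2.20438734e-01 -4.83094220e-02 -1.23139907e+02]
 [ 5.96796137e-04  2.16586762e-01  9.76263191e-01  1.01149285e+03]
 [ 0.00000000e+00  0.00000000e+00  0.00000000e+00  1.00000000e+00]]
top base 0.95 [276.3, 248.3] 1977
top middle_cup 0.81 [371.2, 272.7] 1001
top small_cup 0.88 [189.0, 208.4] 759
```

Run:
```python
import cv2,numpy as np
a=cv2.imread('pics/scene0.png');b=cv2.imread('pics/top0.png')
c=[]
for u,v in((276,248),(371,272),(189,208)):
    c.append(cv2.resize(b[v-42:v+43,u-42:u+43],(380,380),interpolation=cv2.INTER_CUBIC))
cv2.imwrite('pics/a.png',cv2.resize(np.hstack(c),(798,266),interpolation=cv2.INTER_AREA))
im=np.vstack([cv2.resize(np.hstack([a,b]),(800,300)),cv2.resize(np.hstack(c),(798,266),interpolation=cv2.INTER_AREA).__class__((0,)) if 0 else cv2.resize(np.hstack(c),(800,267),interpolation=cv2.INTER_AREA)])
cv2.imwrite('pics/all0.png',im)
```

```text
(no output)
```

View pics/all0.png

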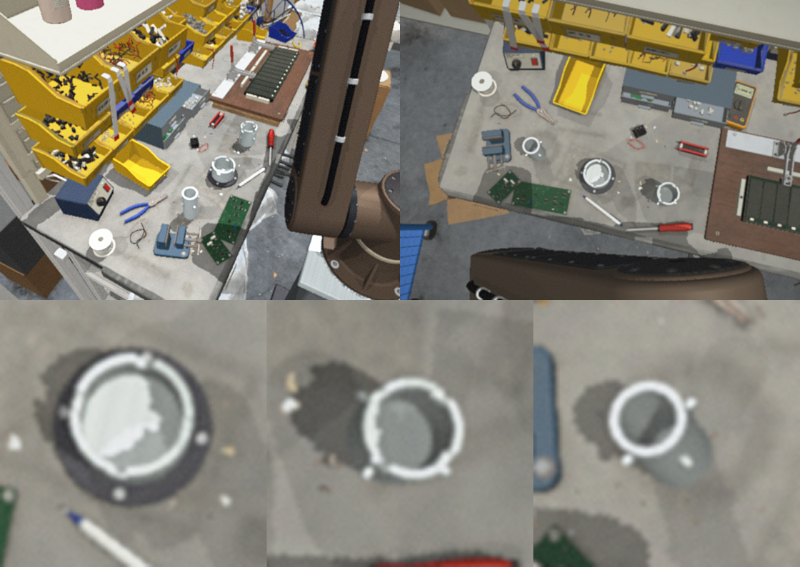

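```bash
cat > fit.py <<'E'
from h import *
from scipy.optimize import minimize
from scipy.ndimage import map_coordinates
def samp(p,X):
    uv=proj(p,X);g=p['img'].min(axis=2).astype(float)
    return map_coordinates(g,[uv[:,1],uv[:,0]],order=1)
T=np.radians(np.arange(0,360,2))
def ring(c,r,z):return np.c_[c[0]+r*np.cos(T),c[1]+r*np.sin(T),np.full(len(T),z)]
def fit(p,c0,ri,ro,z):
    m=(ri+ro)/2
    def f(c):
        return -(2*samp(p,ring(c,m,z)).mean()-samp(p,ring(c,ri-2.5,z)).mean()-samp(p,ring(c,ro+2.5,z)).mean())
    g=[(f((c0[0]+a,c0[1]+b)),c0[0]+a,c0[1]+b) for a in range(-20,21,2) for b in range(-20,21,2)]
    b=min(g);r=minimize(f,b[1:],method='Nelder-Mead',options=dict(initial_simplex=[[b[1],b[2]],[b[1]+2,b[2]],[b[1],b[2]+2]]))
    return r.x,r.fun
def rect(p,c,z,h=50,s=8):
    n=int(2*h*s/2)
    g=np.linspace(-h,h,n)
    X,Y=np.meshgrid(g+c[0],-g+c[1])   # right=+x, up=+y
    uv=proj(p,np.c_[X.ravel(),Y.ravel(),np.full(X.size,z)]).astype(np.float32).reshape(n,n,2)
    return cv2.remap(p['img'][:,:,::-1].copy(),uv[...,0],uv[...,1],cv2.INTER_CUBIC)
def four(p,c,r,z):
    v=np.mean([samp(p,ring(c,q,z)) for q in r],axis=0)
    a=(v*np.exp(-4j*T)).mean();return v,np.degrees(np.angle(a))/4,abs(a)
E
python3 - <<'E'
from fit import *
par={'base':(32.5,38,59),'middle_cup':(25,30,77),'small_cup':(18,22.5,105)}
out={}
for n in('top','scene'):
    p=cam(n);row=[]
    for o,(ri,ro,z) in par.items():
        for d in eyes.cut_out(p,o)[:1]:
            ys,xs=np.nonzero(d['mask']);
            c0=ray(p,d['uv'],z*.7)[:2] if n=='top' else out[o]
            c,v=fit(p,c0,ri,ro,z);out.setdefault(o,c)
            print(n,o,c.round(1),round(v,1), 'bright ang',four(p,c,[(ri+ro)/2],z)[1:], 'lug', four(p,c,{'base':[35],'middle_cup':[35],'small_cup':[27]}[o],{'base':59,'middle_cup':43,'small_cup':71}[o])[1:])
            for zz in ((59,) if o=='base' else (77,43) if o[0]=='m' else (105,71)): row.append(cv2.resize(rect(p,c,zz),(200,200)))
    cv2.imwrite(f'pics/r_{n}.png',cv2.resize(np.hstack(row),None,fx=.8,fy=.8))
a=[cv2.imread(f'pics/r_{n}.png') for n in('top','scene')]
cv2.imwrite('pics/rr.png',np.vstack(a))
E
```

```text
top base [476.  -75.3] -180.9 bright ang (np.float64(-39.49630787250415), np.float64(4.018758088787568)) lug (np.float64(-39.11452129024796), np.float64(3.858795971044637))
top middle_cup [ 463.6 -271.3] -173.0 bright ang (np.float64(-20.132014079374475), np.float64(4.420029077361107)) lug (np.float64(12.697120102879513), np.float64(3.029483974720083))
top small_cup [501.8 108.9] -191.6 bright ang (np.float64(33.350404779194896), np.float64(0.3599069170228187)) lug (np.float64(2.60594574927175), np.float64(2.3189946690382897))
scene base [476.1 -76.1] -111.5 bright ang (np.float64(-41.168889854688274), np.float64(9.239840927164847)) lug (np.float64(-41.155361672151365), np.float64(9.389911670491433))
scene middle_cup [ 464.2 -272.9] -79.5 bright ang (np.float64(-16.33133209825227), np.float64(16.470343671856977)) lug (np.float64(41.20028881937822), np.float64(4.405934429445909))
scene small_cup [501.8 107.5] -142.6 bright ang (np.float64(-34.2195802833979), np.float64(0.19238860291121404)) lug (np.float64(26.217817928080166), np.float64(8.720756048813668))
```

View pics/rr.png

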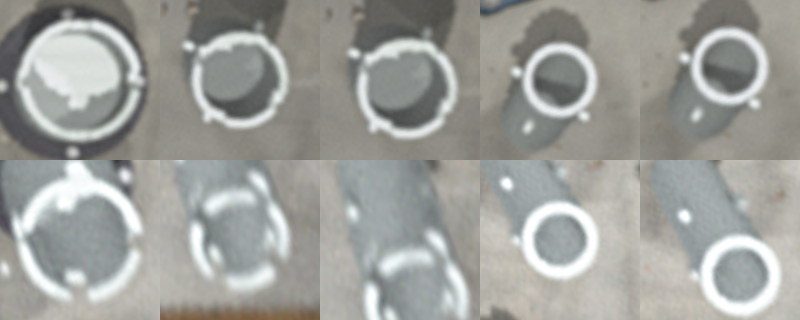

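Run:
```python
from fit import *
C={'L':(476.05,-75.7),'M':(463.9,-272.1),'S':(501.8,108.2)}
rows=[]
for n in('top','scene'):
    p=cam(n)
    r=[]
    for k,z in(('L',59),('M',77),('M',43),('S',71)):
        im=cv2.resize(rect(p,C[k],z,45),(200,200),interpolation=cv2.INTER_CUBIC)
        for a in range(0,360,30):
            q=np.radians(a);l0,l1=86,(98 if a%90 else 91)
            cv2.line(im,(int(100+94*np.cos(q)),int(100-94*np.sin(q))),(int(100+99*np.cos(q)),int(100-99*np.sin(q))),(0,0,255),1)
        r.append(im)
    rows.append(np.hstack(r))
    for k,rs,z in(('L',(35.25,),59),('M',(27.5,),77),('M',(34,36),43),('S',(26,28),71)):
        v=four(p,C[k],rs,z)[0].reshape(-1,2).mean(1)
        print(n,k,z,v.astype(int).tolist())
cv2.imwrite('pics/z.png',np.vstack(rows))
```

```text
top L 59 [209, 213, 218, 225, 224, 223, 226, 228, 227, 226, 225, 227, 227, 225, 226, 225, 224, 225, 226, 214, 203, 207, 222, 227, 218, 219, 223, 224, 226, 228, 225, 225, 226, 228, 228, 225, 222, 223, 224, 225, 224, 225, 225, 221, 196, 176, 185, 214, 226, 225, 227, 225, 222, 223, 219, 219, 219, 221, 221, 221, 220, 214, 206, 203, 209, 212, 215, 209, 207, 198, 202, 214, 210, 203, 204, 211, 207, 209, 205, 204, 203, 203, 205, 206, 205, 208, 208, 187, 159, 179]
top M 77 [209, 210, 209, 209, 209, 211, 221, 220, 219, 225, 222, 217, 205, 204, 209, 213, 217, 215, 217, 220, 221, 217, 218, 221, 221, 220, 221, 223, 225, 225, 226, 221, 220, 219, 215, 202, 186, 163, 154, 169, 200, 220, 223, 225, 222, 222, 224, 226, 228, 226, 223, 221, 222, 224, 219, 221, 227, 225, 214, 203, 195, 189, 197, 211, 223, 218, 216, 221, 218, 217, 218, 220, 221, 221, 215, 216, 220, 217, 218, 205, 186, 168, 176, 197, 207, 204, 204, 208, 204, 205]
top M 43 [172, 163, 156, 151, 146, 138, 136, 135, 129, 115, 97, 86, 87, 94, 117, 131, 113, 89, 87, 90, 90, 89, 89, 88, 87, 85, 87, 88, 88, 90, 91, 91, 92, 93, 93, 106, 163, 209, 17
[... 1865 characters left out ...]
62, 164, 164, 167, 169, 172, 173, 173, 171, 170, 171, 171, 170, 163, 156, 154, 169, 201, 212, 192, 153, 125, 123, 128, 132, 137, 142, 147, 151, 153, 158, 160, 158, 157, 157, 153, 149, 148, 154, 175, 191, 189, 164, 145, 138, 138, 141, 142]
scene S 71 [167, 160, 155, 155, 156, 154, 154, 156, 159, 162, 166, 171, 181, 192, 193, 185, 168, 152, 137, 130, 138, 146, 155, 162, 164, 165, 164, 163, 162, 162, 161, 160, 156, 151, 166, 213, 250, 244, 213, 167, 146, 147, 151, 155, 158, 159, 160, 164, 170, 176, 178, 180, 181, 182, 178, 172, 170, 184, 206, 213, 213, 228, 247, 253, 244, 205, 162, 151, 155, 156, 154, 154, 154, 156, 160, 157, 156, 158, 159, 156, 151, 143, 135, 146, 190, 237, 253, 249, 224, 186]
```

View pics/z.png

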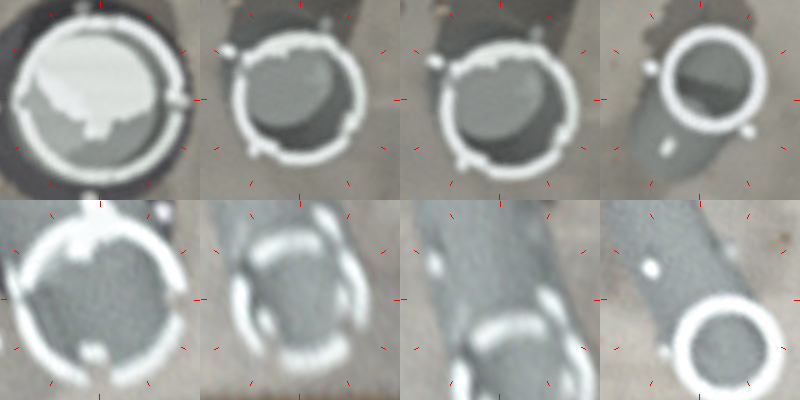

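>>> {"op": "move_arm", "data": {
  "plan": [
    [[0,0,8.5],[0.319,-0.192,0.015],1],
    [[0,0,8.5],[0.319,-0.192,0.015],1],
    [[0,0,8.5],[0.319,-0.192,0.015],1],
    [[0,0,8.5],[0.319,-0.192,0.015],1],
    [[0,0,8.5],[0.319,-0.192,0.015],1]
  ]
}}

```text
t: 1.52
eef_pos: [429.6, -319.5, 202.2]
tcp_rot: [3.141, -0.0, 0.256]
ft_force: [0.7, -0.0, -0.1]
opening: 1.001
grip_force: 0.0
```

>>> {"op": "move_arm", "data": {
  "plan": [
    [[0,0,0],[0.0452,-0.0372,0.002],1],
    [[0,0,0],[0.0452,-0.0372,0.05],1],
    [[0,0,0],[0.0452,-0.0372,0.05],1]
  ]
}}

```text
t: 1.9
eef_pos: [462.2, -272.4, 150.1]
tcp_rot: [-3.138, 0.003, 0.258]
ft_force: [0.3, -0.6, 0.5]
opening: 0.999
grip_force: 0.0
```

>>> {"op": "move_arm", "data": {
  "plan": [
    [[0,0,0],[0.0015,0,0.06],1],
    [[0,0,0],[0.0015,0,0.1],1],
    [[0,0,0],[0.0015,0,0.1],1],
    [[0,0,0],[0.0015,0,0.1],0],
    [[0,0,0],[0.0015,0,0.1],-0.5]
  ]
}}

```text
t: 2.52
eef_pos: [465.1, -274.1, 54.1]
tcp_rot: [3.139, -0.002, 0.256]
ft_force: [-0.0, 0.2, -0.6]
opening: 0.844
grip_force: 0.0
```

>>> {"op": "move_arm", "data": {
  "plan": [
    [[0,0,0],[0,0,0],-1],
    [[0,0,0],[0,0,0],-1],
    [[0,0,0],[0,0,0],-1],
    [[0,0,0],[0,0,0],-1]
  ]
}}

```text
t: 3.02
eef_pos: [464.5, -273.4, 52.6]
tcp_rot: [3.141, -0.0, 0.257]
ft_force: [-0.9, 0.9, 7.2]
opening: 0.629
grip_force: 30.0
```

>>> {"op": "move_arm", "data": {
  "plan": [
    [[0,0,0],[0,0,-0.04],-1],
    [[0,0,0],[0,0,-0.09],-1],
    [[0,0,-10],[0.02,-0.06,-0.09],-1],
    [[0,0,-20],[0.04,-0.118,-0.09],-1],
    [[0,0,-28],[0.0617,-0.175,-0.09],-1]
  ]
}}

```text
t: 3.65
eef_pos: [479.4, -86.7, 142.2]
tcp_rot: [3.141, -0.0, 0.749]
ft_force: [0.2, -1.9, -2.7]
opening: 0.633
grip_force: 30.0
```

```bash
python3 -c "
from h import *
s=readout.state();print(s['eef_pos'],s['tcp_rot'],s['ft_force'],s['opening'],s['grip_force'])"
```

```text
[479.39221821 -86.65357432 142.16855999] [ 3.14148276e+00 -1.21233968e-05  7.49496902e-01] [ 0.23333088 -1.86859143 -2.70595159] 0.6331210962087066 29.9971283078321
```

>>> {"op": "move_arm", "data": {
  "plan": [
    [[0,0,0],[0.005,-0.01,0.022],-1],
    [[0,0,0],[0.005,-0.01,0.022],-1],
    [[0,0,0],[0.005,-0.01,0.022],-1]
  ]
}}

```text
t: 4.03
eef_pos: [476.9, -78.3, 120.5]
tcp_rot: [3.141, -0.0, 0.744]
ft_force: [0.3, -0.2, -2.1]
opening: 0.628
grip_force: 30.0
```

Run:
```python
from fit import *
s=readout.state();print(s['eef_pos'],s['tcp_rot'],s['ft_force'],s['moment'])
r=[]
for n in('top','scene'):
    p=cam(n);u,v=proj(p,[476,-76,70])[0].astype(int)
    r.append(cv2.resize(p['img'][v-40:v+40,u-40:u+40,::-1],(400,400),interpolation=cv2.INTER_CUBIC))
cv2.imwrite('pics/pre.png',np.hstack(r))
```

```text
[476.92439318 -78.34946105 120.452268  ] [ 3.14123197e+00 -4.26246606e-05  7.44415716e-01] [ 0.29612539 -0.2348169  -2.09993832] [ 0.02215622 -0.0559013  -0.01347665]
```

View pics/pre.png

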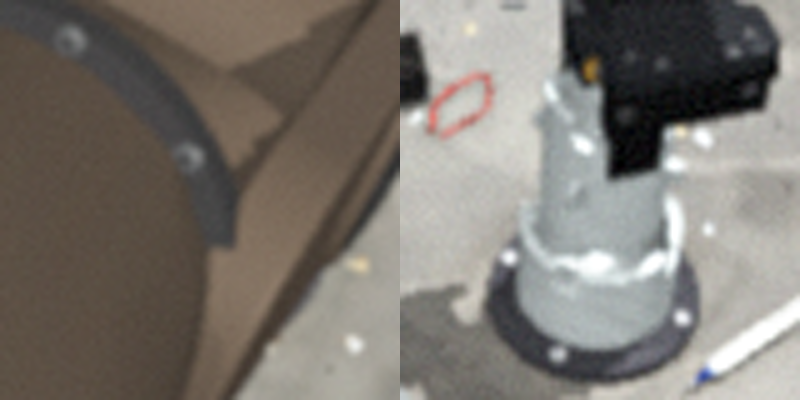

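>>> {"op": "move_arm", "data": {
  "plan": [
    [[0,0,0],[0.0012,-0.0023,0.002],-1],
    [[0,0,0],[0.0012,-0.0023,0.008],-1],
    [[0,0,0],[0.0012,-0.0023,0.014],-1],
    [[0,0,0],[0.0012,-0.0023,0.02],-1],
    [[0,0,0],[0.0012,-0.0023,0.02],-1]
  ]
}}

```text
t: 4.75
eef_pos: [475.7, -75.1, 99.5]
tcp_rot: [-3.141, 0.001, 0.745]
ft_force: [0.3, -0.6, -1.8]
opening: 0.629
grip_force: 30.0
```

>>> {"op": "move_arm", "data": {
  "plan": [
    [[0,0,0],[0,0,0.008],-1],
    [[0,0,0],[0,0,0.016],-1],
    [[0,0,0],[0,0,0.019],-1],
    [[0,0,0],[0,0,0.022],-1],
    [[0,0,0],[0,0,0.0235],-1]
  ]
}}

```text
t: 5.38
eef_pos: [475.9, -75.1, 76.4]
tcp_rot: [3.142, 0.0, 0.745]
ft_force: [0.6, 0.3, -2.0]
opening: 0.629
grip_force: 30.0
```

>>> {"op": "move_arm", "data": {
  "plan": [
    [[0,0,0],[0,0,0.0015],-1],
    [[0,0,0],[0,0,0.003],-1],
    [[0,0,0],[0,0,0.0045],-1],
    [[0,0,0],[0,0,0.0055],-1],
    [[0,0,0],[0,0,0.0055],-1]
  ]
}}

```text
t: 6.0
eef_pos: [475.9, -75.1, 71.0]
tcp_rot: [-3.142, 0.0, 0.745]
ft_force: [-0.5, 0.5, -2.6]
opening: 0.628
grip_force: 30.0
```

>>> {"op": "move_arm", "data": {
  "plan": [
    [[0,0,0],[0,0,0.0015],-1],
    [[0,0,0],[0,0,0.003],-1],
    [[0,0,0],[0,0,0.0038],-1],
    [[0,0,0],[0,0,0.0044],-1],
    [[0,0,0],[0,0,0.0044],-1]
  ]
}}

```text
t: 6.62
eef_pos: [475.9, -75.1, 66.7]
tcp_rot: [3.141, 0.0, 0.745]
ft_force: [-0.7, -0.6, -1.1]
opening: 0.628
grip_force: 30.0
```

>>> {"op": "move_arm", "data": {
  "plan": [
    [[0,0,0],[0,0,0.0005],-1],
    [[0,0,0],[0,0,0.001],-1],
    [[0,0,0],[0,0,0.0013],-1],
    [[0,0,0],[0,0,0.0013],-1]
  ]
}}

```text
t: 7.12
eef_pos: [475.9, -75.1, 66.5]
tcp_rot: [3.141, -0.0, 0.745]
ft_force: [-5.0, 1.3, 19.8]
opening: 0.628
grip_force: 30.0
```

>>> {"op": "move_arm", "data": {
  "plan": [
    [[0,0,0],[0,0,-0.001],-1],
    [[0,0,0],[0,0,-0.001],0.5],
    [[0,0,0],[0,0,-0.001],1],
    [[0,0,0],[0,0,-0.001],1],
    [[0,0,0],[0,0,-0.001],1]
  ]
}}

```text
t: 7.75
eef_pos: [475.9, -75.1, 66.3]
tcp_rot: [-3.142, 0.0, 0.745]
ft_force: [-0.3, -0.1, 0.8]
opening: 0.974
grip_force: 0.0
```

>>> {"op": "move_arm", "data": {
  "plan": [
    [[0,0,0],[0,0,-0.04],1],
    [[0,0,0],[0,0,-0.1],1],
    [[0,0,0],[0,0,-0.134],1],
    [[0,0,0],[0,0,-0.134],1]
  ]
}}

```text
t: 8.25
eef_pos: [476.7, -75.3, 202.5]
tcp_rot: [3.137, -0.002, 0.745]
ft_force: [-0.6, -0.2, -0.2]
opening: 0.998
grip_force: 0.0
```

Run:
```python
from fit import *
s=readout.state();print(s['joints'],s['eef_pos'],s['tcp_rot'])
# target small
psi=s['tcp_rot'][2];d=np.array([501.8,108.2])-s['eef_pos'][:2]
print(np.degrees(psi),d@[np.cos(psi),np.sin(psi)],d@[np.sin(psi),-np.cos(psi)])
p=cam('scene');g=p
c,v=fit(p,(476,-75),25,30,91);print(c,v,four(p,c,[27.5],91)[1])
print([d['score'] for d in eyes.cut_out(p,'middle_cup')])
u,v=proj(p,[476,-76,80])[0].astype(int)
r=[cv2.resize(p['img'][v-40:v+40,u-40:u+40,::-1],(400,400),interpolation=cv2.INTER_CUBIC)]
u,v=proj(p,[502,108,80])[0].astype(int)
r.append(cv2.resize(p['img'][v-40:v+40,u-40:u+40,::-1],(400,400),interpolation=cv2.INTER_CUBIC))
cv2.imwrite('pics/home1.png',np.hstack(r))
```

```text
[-2.93613289e-01  3.02980770e-01  1.91554886e+00 -7.12428359e-05
  9.18250588e-01  5.31976737e-01] [476.74318074 -75.31406128 202.54963279] [ 3.13741644e+00 -2.39208161e-03  7.45254419e-01]
42.69993285682759 142.86631926040704 -117.87480518915999
[475.70044073 -75.64344497] -101.04988779066488 -42.24927541105491
[0.92]
```

View pics/home1.png

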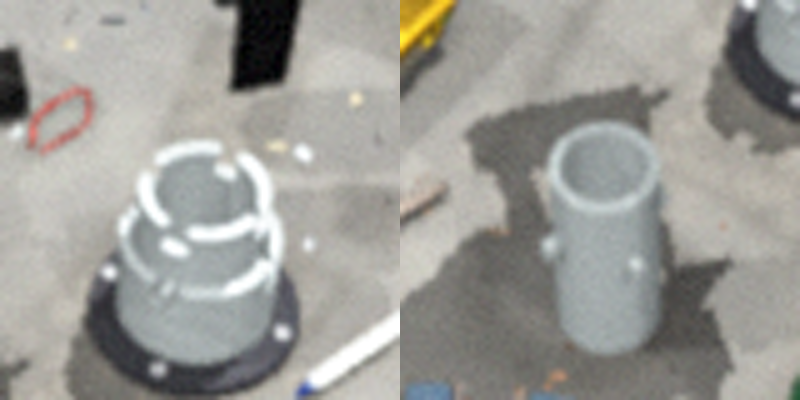

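>>> {"op": "move_arm", "data": {
  "plan": [
    [[0,0,-10],[0.045,-0.037,0],1],
    [[0,0,-20],[0.09,-0.074,0],1],
    [[0,0,-31.3],[0.1429,-0.1179,0],1],
    [[0,0,-31.3],[0.1429,-0.1179,0.02],1],
    [[0,0,-31.3],[0.1429,-0.1179,0.04],1]
  ]
}}

```text
t: 8.98
eef_pos: [500.3, 109.6, 158.2]
tcp_rot: [-3.139, 0.001, 1.294]
ft_force: [-0.3, -0.6, 0.2]
opening: 1.002
grip_force: 0.0
```

>>> {"op": "move_arm", "data": {
  "plan": [
    [[0,0,0],[-0.0007,0.0014,0.03],1],
    [[0,0,0],[-0.0007,0.0014,0.06],1],
    [[0,0,0],[-0.0007,0.0014,0.08],1],
    [[0,0,0],[-0.0007,0.0014,0.08],1],
    [[0,0,0],[-0.0007,0.0014,0.08],0.3]
  ]
}}

```text
t: 9.6
eef_pos: [502.1, 107.3, 80.2]
tcp_rot: [-3.141, 0.0, 1.291]
ft_force: [-0.4, -0.4, -0.3]
opening: 0.944
grip_force: 0.0
```

>>> {"op": "move_arm", "data": {
  "plan": [
    [[0,0,0],[0,0,0],0],
    [[0,0,0],[0,0,0],-0.3],
    [[0,0,0],[0,0,0],-0.6],
    [[0,0,0],[0,0,0],-1],
    [[0,0,0],[0,0,0],-1]
  ]
}}

```text
t: 10.22
eef_pos: [502.2, 107.4, 80.4]
tcp_rot: [3.141, 0.0, 1.291]
ft_force: [1.0, 0.0, 1.6]
opening: 0.466
grip_force: 30.0
```

>>> {"op": "move_arm", "data": {
  "plan": [
    [[0,0,0],[0,0,-0.05],-1],
    [[0,0,0],[0,0,-0.105],-1],
    [[0,0,-10],[-0.05,0.007,-0.107],-1],
    [[0,0,-20],[-0.105,0.0146,-0.107],-1],
    [[0,0,-30],[-0.16,0.0222,-0.107],-1]
  ]
}}

```text
t: 10.85
eef_pos: [479.9, -48.6, 187.4]
tcp_rot: [3.141, 0.0, 1.804]
ft_force: [1.0, -0.4, -1.4]
opening: 0.467
grip_force: 30.0
```

>>> {"op": "move_arm", "data": {
  "plan": [
    [[0,0,-1.3],[-0.0217,-0.0089,0],-1],
    [[0,0,-1.3],[-0.0217,-0.0089,0],-1],
    [[0,0,-1.3],[-0.0217,-0.0089,0],-1],
    [[0,0,-1.3],[-0.0217,-0.0089,0],-1]
  ]
}}

```text
t: 11.35
eef_pos: [476.7, -69.5, 187.3]
tcp_rot: [-3.141, -0.0, 1.822]
ft_force: [-0.8, -0.1, -3.2]
opening: 0.466
grip_force: 30.0
```

Run:
```python
from fit import *
s=readout.state();print(s['eef_pos'],s['tcp_rot'],s['ft_force'])
p=cam('scene')
u,v=proj(p,[476,-76,110])[0].astype(int)
cv2.imwrite('pics/pre2.png',cv2.resize(p['img'][v-50:v+50,u-50:u+50,::-1],(500,500),interpolation=cv2.INTER_CUBIC))
```

```text
[476.72115636 -69.47233445 187.26924427] [-3.14142758e+00 -1.00340572e-04  1.82167019e+00] [-0.8328219  -0.09250263 -3.21142666]
```

View pics/pre2.png

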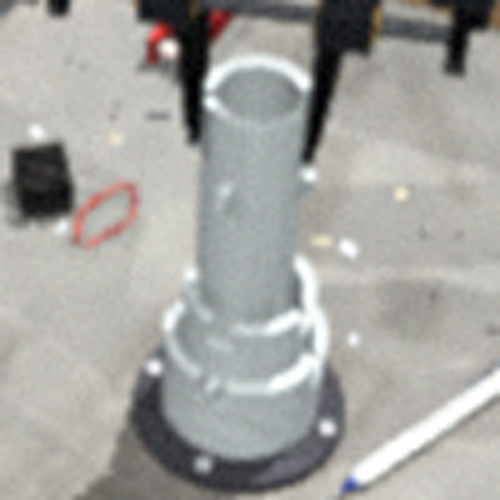

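>>> {"op": "move_arm", "data": {
  "plan": [
    [[0,0,-0.9],[-0.0058,-0.0022,0],-1],
    [[0,0,-0.9],[-0.0058,-0.0022,0],-1],
    [[0,0,-0.9],[-0.0058,-0.0022,0],-1]
  ]
}}

```text
t: 11.78
eef_pos: [475.9, -76.6, 187.3]
tcp_rot: [-3.142, 0.0, 1.836]
ft_force: [-0.0, -0.2, -1.8]
opening: 0.466
grip_force: 30.0
```

Run:
```python
from fit import *
s=readout.state();print(s['eef_pos'],s['tcp_rot'],np.degrees(s['tcp_rot'][2]))
p=cam('scene');z=s['eef_pos'][2]+24.6
c,v=fit(p,(476,-75),18,22.5,z);print('small',c,v)
z-=34
w=four(p,c,[26,28],z)[0].reshape(-1,2).mean(1).astype(int);print(w.tolist())
```

```text
[475.9395612  -76.56217941 187.33161232] [-3.14155932e+00  4.03810382e-05  1.83620117e+00] 105.2065775305759
small [477.33148536 -77.23227601] -112.80811292773461
[49, 62, 78, 100, 131, 158, 178, 190, 193, 195, 195, 190, 186, 179, 166, 154, 148, 146, 149, 154, 168, 187, 199, 189, 166, 156, 162, 168, 171, 170, 165, 163, 166, 165, 163, 160, 159, 155, 149, 145, 145, 159, 191, 224, 234, 230, 208, 178, 149, 132, 121, 108, 90, 66, 44, 28, 32, 47, 71, 102, 129, 145, 157, 164, 164, 163, 157, 150, 151, 151, 153, 153, 154, 154, 155, 152, 152, 155, 163, 178, 195, 193, 166, 136, 117, 104, 83, 60, 46, 39]
```

>>> {"op": "move_arm", "data": {
  "plan": [
    [[0,0,0],[0.001,0,0.01],-1],
    [[0,0,0],[0.001,0,0.017],-1],
    [[0,0,0],[0.001,0,0.023],-1],
    [[0,0,0],[0.001,0,0.03],-1],
    [[0,0,0],[0.001,0,0.03],-1]
  ]
}}

```text
t: 12.45
eef_pos: [475.5, -75.6, 156.8]
tcp_rot: [-3.141, -0.0, 1.836]
ft_force: [-0.4, -0.8, -2.0]
opening: 0.466
grip_force: 30.0
```

>>> {"op": "move_arm", "data": {
  "plan": [
    [[0,0,0],[0,0,0.015],-1],
    [[0,0,0],[0,0,0.03],-1],
    [[0,0,0],[0,0,0.04],-1],
    [[0,0,0],[0,0,0.044],-1],
    [[0,0,0],[0,0,0.044],-1]
  ]
}}

```text
t: 13.08
eef_pos: [475.7, -75.6, 113.4]
tcp_rot: [-3.141, 0.0, 1.836]
ft_force: [1.0, -1.1, -1.1]
opening: 0.467
grip_force: 30.0
```

>>> {"op": "move_arm", "data": {
  "plan": [
    [[0,0,0],[0,0,0.0015],-1],
    [[0,0,0],[0,0,0.003],-1],
    [[0,0,0],[0,0,0.004],-1],
    [[0,0,0],[0,0,0.005],-1],
    [[0,0,0],[0,0,0.005],-1]
  ]
}}

```text
t: 13.7
eef_pos: [475.7, -75.6, 108.3]
tcp_rot: [-3.141, 0.0, 1.836]
ft_force: [0.5, -0.3, -2.0]
opening: 0.467
grip_force: 30.0
```

Lugs are 2 mm into the slots with no contact force; continue down.

>>> {"op": "move_arm", "data": {
  "plan": [
    [[0,0,0],[0,0,0.002],-1],
    [[0,0,0],[0,0,0.004],-1],
    [[0,0,0],[0,0,0.006],-1],
    [[0,0,0],[0,0,0.008],-1],
    [[0,0,0],[0,0,0.009],-1]
  ]
}}

```text
t: 14.32
eef_pos: [475.7, -75.6, 99.2]
tcp_rot: [-3.141, -0.0, 1.836]
ft_force: [0.8, 0.4, -1.7]
opening: 0.463
grip_force: 30.0
```

>>> {"op": "move_arm", "data": {
  "plan": [
    [[0,0,0],[0,0,0.0005],-1],
    [[0,0,0],[0,0,0.001],-1],
    [[0,0,0],[0,0,0.0014],-1],
    [[0,0,0],[0,0,0.0014],-1]
  ]
}}

```text
t: 14.82
eef_pos: [475.8, -75.7, 98.3]
tcp_rot: [3.141, 0.0, 1.836]
ft_force: [-2.0, -0.0, 4.6]
opening: 0.469
grip_force: 30.0
```

>>> {"op": "move_arm", "data": {
  "plan": [
    [[0,0,0],[0,0,-0.0003],0],
    [[0,0,0],[0,0,-0.0003],0.5],
    [[0,0,0],[0,0,-0.0003],1],
    [[0,0,0],[0,0,-0.0003],1],
    [[0,0,0],[0,0,-0.0003],1]
  ]
}}

```text
t: 15.45
eef_pos: [475.7, -75.6, 98.2]
tcp_rot: [-3.142, 0.0, 1.836]
ft_force: [0.3, -0.5, 0.0]
opening: 0.867
grip_force: 0.0
```

>>> {"op": "move_arm", "data": {
  "plan": [
    [[0,0,0],[0,0,-0.03],1],
    [[0,0,0],[0,0,-0.08],1],
    [[0,0,0],[0,0,-0.12],1],
    [[0,0,0],[0,0,-0.12],1],
    [[0,0,0],[0,0,-0.12],1]
  ]
}}

```text
t: 16.08
eef_pos: [475.3, -75.5, 217.6]
tcp_rot: [-3.141, -0.0, 1.836]
ft_force: [-0.9, 0.6, 0.2]
opening: 0.998
grip_force: 0.0
```

Run:
```python
from fit import *
s=readout.state();print(s['eef_pos'],s['ft_force'],s['t'])
p=cam('scene')
for ri,ro,z in((18,22.5,123),(25,30,91),(32.5,38,59)):print(fit(p,(476,-75),ri,ro,z))
u,v=proj(p,[476,-76,80])[0].astype(int)
cv2.imwrite('pics/end.png',cv2.resize(p['img'][v-45:v+45,u-45:u+45,::-1],(500,500),interpolation=cv2.INTER_CUBIC))
```

```text
[475.30761206 -75.50347089 217.63863577] [-0.88499925  0.57730425  0.21055445] 16.075
(array([475.59658336, -76.089506  ]), np.float64(-125.19054509562505))
(array([475.89833705, -75.22348419]), np.float64(-58.44810349710792))
(array([476.13488039, -75.4716143 ]), np.float64(-56.487222729410604))
```

View pics/end.png

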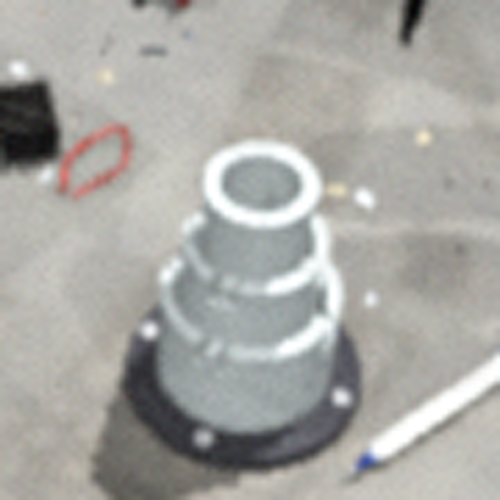

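The picture shows the three cups nested, upright and concentric (small rim at about 262,185), with the gripper clear.

```bash
python3 -c "
from h import *
print(env.job_done())"
```

```text
the job is handed in; nothing more can be done
None
```

The nest is done and handed in at about 16 s: the middle cup is home in the large cup and the small cup is home in the middle one. Both stand upright with lugs in the slots, light contact only (about 20 N at most), and the robot is clear.

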